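Weigh the jar of hardware on the bench balance

ROBOT

A 7-joint arm with a two-finger parallel gripper is mounted at the origin on a cart in front of the work surface, level with it; the furniture and walls round the work are solid. World frame = base frame: x ahead of the robot, y to its left, z up, the work surface at z = 0. Lengths are in m, angles in rad, forces in N, time in s.
With the tool pointing down it reaches from about 0.425 to 0.875 m from the base axis. Payload 4.7 kg.
Tool frame: the origin (TCP) lies midway between the tips of the shut fingers; the grasp point (between the pads) lies 19 mm behind it; z points along the fingers, y is the line along which they close (so a half turn about z gives the same grasp; the last joint's range is limited). The gripper opens to 87 mm and grips with 3 to 60 N. Pads are 19 mm wide; open, the fingers measure 117 mm over their backs; the gripper's body (75 mm by 190 mm) begins 51 mm behind the grasp point.
Start: joints at [-1.162, 0.321, -0.07, 1.45, 0.023, 1.371, -0.057], TCP at [0.25, 0.6, 0.223] pointing down, gripper open.
Joint ranges: [-2.86, 2.86], [-0.3, 2.09], [-1.38, 1.24], [0.06, 2.45], [-1.56, 4.7], [0.09, 2.05], [-2.69, 2.69]. Speed limits (rad/s): [2.57, 2.57, 3.14, 3.14, 3.14, 3.14, 3.14].

INTERFACE

Orientations are given as a rotation vector (axis times angle).
In Python, from bench import ctrl gives the robot as it stands. The module is installed in compiled form; this text tells all that it offers.
- The arm moves only by the shell command python3 -m handwheel 'ROWS' [FORCE]. ROWS is JSON, a list of rows, each a list of 7 numbers: the finger opening in m, from 0 to 0.087, then the shift along the tool's x, y, z in m, then the turn, a rotation vector about the tool's x, y, z in degrees. A call has 1 to 12 rows; each row shifts and turns the commanded pose from where the row before left it, along the tool's axes as they then stand; what a row does not reach is not made up. A row lasts 1/8 s, in which the tool goes at most 62.5 mm and 10.7 degrees, less where a joint would pass 70% of its speed; a pose out of reach is approached as far as the arm can. A call is refused whole if a number of a shift passes 0.0625 or a number of a turn 10.7, either way. A call with a gripper value outside its range is refused whole. The fingers move at their own pace and stop on an object; FORCE is the grip in N (left out, the last holds). Time passes only in rows, so rows that do not move let the fingers close. It gives the time, the measured TCP pose, the force, the opening and the grip force at its end, in the units of the state.
- ctrl.get_state(): the state, without advancing time (a new reading comes with each control period).
- ctrl.get_image(name): name is "side" or "top" or "wrist"; returns (picture, depth): 400x640x3 uint8, blue, green, red; 400x640 float32, m along the optical axis (not along the pixel's ray), 0 where there is no reading.
- ctrl.camera_info(name): a dict with "intrinsics" (3x3 intrinsics, pixels), "R" (3x3) and "t" (3): a world point X has camera coordinates R X + t. Camera axes: x right, y down, z forward; pixel columns grow to the right and rows downward; lengths in m; the calibration is good to about 2 mm. A picture is of the moment at which its call begins: read the wrist's pose just before it. camera_info takes no time and is no camera call; for the wrist camera it gives the pose at the moment of the call.
- ctrl.close_job(): hands the job in; it is judged then, once.
The state is a dict: "time": time; "joint_positions": joint angles; "qd": joint speeds; "joint_torque": joint torques, N m; "position": TCP position; "tool_rot": TCP orientation; "ft_force": force on the tool from outside, world axes, zero at the start; "torque": the same for the moment, N m; "grip_width": opening from 0.0 (shut) to 1.0 (fully open); "grip_force": force on a finger pad.
Only numpy, scipy, OpenCV 4.12 (cv2) and the standard library are available. Lean on these libraries where they do the work, as an engineer would, in place of code of your own. Each camera call takes 0.05 s, during which the arm holds its last target. There are 200 camera calls.

TASK

Weigh the green-and-white jar that stands between the grinder and the drill press on the bench balance so its contents can be counted by weight: set it down gently, upright, in the middle of the pan and let go. Then slide the poise along the beam with light fingertip nudges, never gripping it or leaning on the beam because the knife edges are delicate, until the untouched beam floats level with its red pointer on the red middle mark. Leave the oil bottle, the flux tin and the tape measure where they are.

Things in the scene. Friction and masses are not known exactly. Their poses are not given: they have to be found in the camera images.
- jar: the load: a white screw-cap jar with a broad green band, on the bench between grinder and drill press (not its twin far left by the window); 70 mm across, 95 mm tall (round body from the foot up to 80 mm, above it a cap 55 mm across); unknown mass between 0.30 and 0.50 kg. Origin: centre of its underside, z up.
- balance: grey single-beam bench balance behind the grinder, fixed. Origin: centre of its underside on the bench; y axis along the beam, from pointer end (-y) to pan end (+y), z up. In this frame: base y -265 to +210 mm, 100 mm wide at the pan, 56 mm at the beam; housing under the pan 63 mm high; pan centre y = +135 mm; beam hinge y = +75, z = 70 mm; poise axis y = +15 mm minus the poise joint's value.
- pan_centre (a point): centre of the pan's flat floor, on its upper surface (the load's underside comes here). Round steel dish, 114 mm across inside, rim 5 mm high. Stays level but gives way: it rises and sinks with the beam, z about 90 mm with the beam level, 4 mm higher or lower at the beam's stops.
- poise_head (a point): middle of the poise's top. The poise: an upright cylinder 26 mm across, 86 mm tall, brass with a black knurled head, threaded on the beam; it reaches from 60 mm above to 26 mm below the beam's centre line. The beam (6 mm thick, 14 mm high) runs through it, so its upper 53 mm stand free above the beam. Rises and sinks with the beam (up to 13 mm).
- poise (a joint): how far the poise stands from the zero end of its travel, m, 0 to 0.19, growing towards the pointer end (-y of the balance). Its felt-lined, greased slide resists with about 2 N, plus 3 N more at 50 mm/s and 6 N more at 100 mm/s, and keeps it where it is left. Poise mass 0.20 kg; the empty pan balances at 0, and each gram of load needs about 0.3 mm.
- beam (a joint): tilt of the beam, rad: 0 level; positive: pan too heavy, pointer high; negative: poise too far out, pointer low. Stops at -0.06 and +0.06. Between them 10 mm of poise travel changes the tilt by about 0.04 rad. Damped: at rest about 1 s after it is let go. A finger touching the poise holds the beam by friction, so the tilt is true only while nothing touches it.
- pointer_tip (a point): tip of the red pointer at the beam's end.
- middle_mark (a point): the long red middle mark on the white scale plate (36 mm wide, top 114 mm above the bench) behind the pointer; the beam is level when the pointer tip is at its height. A wire loop round the beam, 103 mm high, stands 28 mm from it towards the poise; nothing else overhangs the beam.
- oil_bottle: bystander: white bottle with a green label and red cap, 56 mm across, 160 mm tall, left of the balance. Origin: centre of its underside.
- flux_tin: bystander: low round tin with a grey lid and blue band, 60 mm across, 35 mm tall, near the jar. Origin: centre of its underside.
- tape_measure: bystander: yellow tape measure, 56 x 72 x 66 mm, left of the balance. Origin: centre of its underside.

How it is judged:
On the way, in this order (a step that is already met when the one before it is completed fails the run):
1. the jar stands upright on the pan, let go, and its weight has brought the pan down (distance between jar and pan_centre below 0.022 m and angle between jar's own z axis and vertical below 0.1 rad and contact force between the fingers and jar below 0.1 N and value of joint beam above 0.04 rad), for 0.2 s.
2. the poise has been slid out until the untouched beam floats level (value of joint beam between -0.016 and 0.016 rad and velocity of joint beam between -0.03 and 0.03 rad/s and contact force between each of the fingers, the arm and balance below 0.05 N and contact force between the fingers and jar below 0.05 N), for 0.3 s.
At the end, for the whole second after the job is handed in: the jar stands upright (within 0.1 rad), at rest and within 22 mm of the middle of the pan; the untouched beam is at rest within 0.016 rad of level (pointer within about 5 mm of the middle mark) (value of joint beam between -0.016 and 0.016 rad and velocity of joint beam between -0.03 and 0.03 rad/s and distance between jar and pan_centre below 0.022 m and angle between jar's own z axis and vertical below 0.1 rad and linear speed of jar below 0.02 m/s).
It fails at once if the jar is slammed or pressed onto the pan (more than 20 N) (contact force between jar and pan above 20 N).
It fails at once if the balance (poise, beam, pan or base) is gripped, shoved or leaned on with more than 10 N (contact force between any of the fingers, the arm and balance above 10 N).
It fails at once if a bystander is moved more than 25 mm (distance of any of oil_bottle, flux_tin, tape_measure from where it was at the start of the episode above 0.025 m).
It also fails if it takes over 64 s, if anything falls off the work surface, if the arm or the gripper's body presses on something with over 40 N, if the wrist force passes 120 N, or if a joint passes its speed limit or range.

## Working session

There is one attempt and no reset: what is moved stays moved. The work goes in short steps, Python scripts to look and compute and a shell command to move; the robot and the scene stay as the last step left them, time stands still between calls to the robot, and variables do not carry over. Pictures are saved under pics/ and viewed, at most 13 in all, crops included, and the job is handed in when it is done.

```bash
mkdir -p pics; cat > h.py <<'E'
from bench import ctrl
import numpy as np, cv2
from scipy.spatial.transform import Rotation as Ro
def snap(n,f):
    i=ctrl.camera_info(n); p,d=ctrl.get_image(n); cv2.imwrite('pics/%s.png'%f,p)
    np.savez('pics/%s.npz'%f,d=d,K=i['intrinsics'],R=i['R'],t=i['t']); return p,d
def pt(f,u,v,z=None):
    """world point at pixel: from depth, or on plane z"""
    a=np.load('pics/%s.npz'%f); ray=np.linalg.inv(a['K'])@[u,v,1]; c=-a['R'].T@a['t']; w=a['R'].T@ray
    s=a['d'][int(v),int(u)] if z is None else (z-c[2])/w[2]
    return np.round(c+s*w,4)
def st():
    s=ctrl.get_state(); print('t',round(s['time'],2),'pos',np.round(s['position'],4),'rv',np.round(s['tool_rot'],3),'F',np.round(s['ft_force'],1),'gw',round(s['grip_width'],3),'gf',s['grip_force'])
    print('tool axes cols\n',np.round(Ro.from_rotvec(s['tool_rot']).as_matrix(),3),'q',np.round(s['joint_positions'],2))
    return s
E
python3 - <<'E'
from h import *
st()
for n in('side','top'): snap(n,n+'0'); i=ctrl.camera_info(n); print(n,np.round(-np.array(i['R']).T@i['t'],2))
E
```

```text
t 0.0 pos [0.2498 0.5995 0.2215] rv [-6.16e-01 -3.08e+00  3.00e-03] F [-0.2 -0.6 -0. ] gw 1.003 gf 0.0
tool axes cols
 [[-0.923  0.385 -0.001]
 [ 0.385  0.923 -0.002]
 [-0.    -0.002 -1.   ]] q [-1.16  0.32 -0.07  1.45  0.02  1.37 -0.06]
side [ 0.04 -0.67  0.9 ]
top [0.36 0.12 1.43]
```

View pics/side0.png

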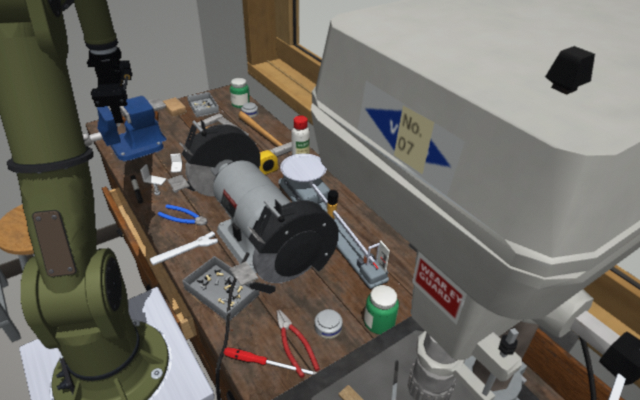

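View pics/top0.png

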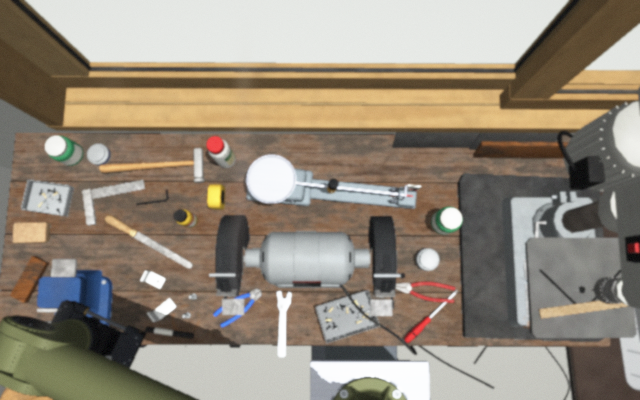

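Side: jar near (381,310), flux tin (328,322), pan (303,168). Top: jar cap (447,219), tin (428,259), pan (271,179), poise (332,185), scale plate (412,193). I'll enlarge the balance and jar part of the top view.

```bash
python3 - <<'E'
from h import *
p=cv2.imread('pics/top0.png'); cv2.imwrite('pics/c1.png',cv2.resize(p[130:280,240:480],None,fx=3.3,fy=3.3,interpolation=cv2.INTER_CUBIC))
for n,u,v in (('jar',447,219),('tin',428,259),('pan',271,179),('poise',332,184),('grindwheel R',383,255),('motor',305,258),('grR top',383,225)): print(n,pt('top0',u,v))
print('jar z95',pt('top0',447,218,.095),'pan z.094',pt('top0',271,179,.094))
E
```

```text
jar [ 0.5227 -0.2006  0.0906]
tin [ 0.4202 -0.1583  0.0356]
pan [0.6284 0.2654 0.0934]
poise [0.6089 0.1032 0.1264]
grindwheel R [ 0.4195 -0.0134  0.2434]
motor [0.414  0.1684 0.203 ]
grR top [ 0.4928 -0.0181  0.2111]
jar z95 [ 0.5248 -0.1996  0.095 ] pan z.094 [0.6282 0.2653 0.094 ]
```

View pics/c1.png

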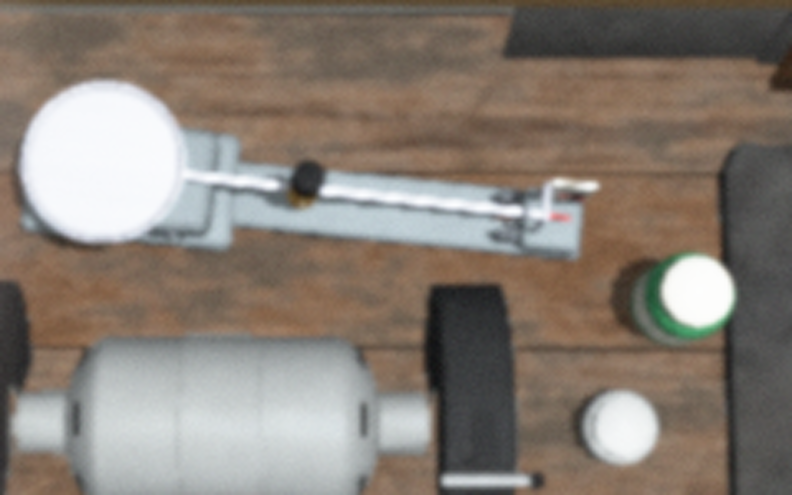

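Crop shows: jar cap centre (698,292), pan (102,162), poise head (308,178), pointer (565,217), i.e. full-frame (451.5,218.5), (270.9,179.1), (333.3,183.9), (411.2,195.8).

```bash
python3 - <<'E'
from h import *
jar=pt('top0',451.5,218.5,.095);pan=pt('top0',270.9,179.1,.094);head=pt('top0',333.3,183.9,.13);ptr=pt('top0',411.2,195.8,.07)
print(jar,pan,head,ptr)
# beam line via pan & pointer
d=(ptr-pan)[:2];L=np.linalg.norm(d);d/=L
yb=.135-np.dot((head-pan)[:2],d); print('dir -y',d,'L',L,'poise ybal',yb,'joint',.015-yb,'angle deg',np.degrees(np.arctan2(d[1],d[0])),'off',np.cross(d,(head-pan)[:2]))
a=np.load('pics/top0.npz');v,u=np.mgrid[0:400,0:640];D=a['d'];P=np.stack([u*D,v*D,D],-1)@np.linalg.inv(a['K']).T
W=(P-a['t'])@a['R'];ok=D>0
X,Y,Z=W[...,0],W[...,1],W[...,2]
for x in np.arange(.2,.81,.05):
  print(round(x,2),[int(1000*Z[m].max()) if (m:=ok&(abs(X-x)<.025)&(abs(Y-y)<.025)).any() else -1 for y in np.arange(.5,-.46,-.05)])
E
```

```text
[ 0.5235 -0.2114  0.095 ] [0.628  0.2656 0.094 ] [0.6084 0.0999 0.13  ] [ 0.588  -0.1111  0.07  ]
dir -y [-0.10559167 -0.99440957] L 0.37881775301587967 poise ybal -0.03184326301188578 joint 0.04684326301188578 angle deg -96.06125638789783 off -0.001993887546152869
0.2 [662, 671, 675, 674, 664, 18, 10, 35, 37, 34, 7, 19, 28, 20, 11, 36, 39, 40, 41, 40]
0.25 [656, 656, 647, 17, 8, 17, 9, 35, 22, 32, 46, 28, 26, 26, 11, 39, 40, 208, 210, 212]
0.3 [41, 12, 128, 152, 131, 19, 16, 38, 37, 61, 188, 133, 11, 18, 16, 40, 41, 212, 217, 502]
0.35 [10, 10, 274, 280, 277, 187, 190, 191, 188, 185, 277, 277, 18, 16, 16, 40, 40, 213, 213, 513]
0.4 [13, 8, 238, 282, 272, 206, 209, 206, 208, 200, 286, 279, 9, 42, 38, 41, 41, 210, 554, 534]
0.45 [8, 9, 244, 248, 184, 206, 206, 208, 206, 199, 247, 247, 10, 41, 37, 39, 42, 212, 555, 528]
0.5 [118, 9, 226, 230, 7, 167, 168, 170, 166, 164, 230, 228, 9, 64, 102, 100, 555, 585, 162, 536]
0.55 [116, 69, 68, 9, 104, 101, 27, 25, 9, 10, 22, 45, 47, 75, 101, 100, 588, 648, 646, 538]
0.6 [7, 72, 72, 99, 103, 101, 103, 81, 129, 73, 73, 68, 120, 117, 9, 41, 538, 663, 648, 176]
0.65 [32, 33, 11, 103, 102, 101, 104, 32, 123, 26, 25, 15, 8, 9, 7, 42, 494, 671, 645, 42]
0.7 [33, 160, 167, 7, 104, 104, 100, 12, 9, 7, 10, 8, 9, 8, 9, 9, 98, 99, 378, 100]
0.75 [176, 177, 177, 176, 177, 177, 177, 177, 176, 175, 177, 177, 176, 177, 176, 178, 179, 177, 178, 177]
0.8 [183, 182, 183, 181, 183, 180, 180, 184, 182, 182, 185, 184, 183, 183, 182, 182, 690, 693, 682, 263]<stdin>:6: DeprecationWarning: Arrays of 2-dimensional vectors are deprecated. Use arrays of 3-dimensional vectors instead. (deprecated in NumPy 2.0)
```

```bash
python3 - <<'E'
from h import *
for n in('top0','side0'):
  a=np.load('pics/%s.npz'%n);v,u=np.mgrid[0:400,0:640];D=a['d'];P=np.stack([u*D,v*D,D],-1)@np.linalg.inv(a['K']).T
  W=(P-a['t'])@a['R'];X,Y,Z=W[...,0],W[...,1],W[...,2];ok=(D>0)&(Y<-.1)
  for x in np.arange(.35,.75,.05):
    r=[]
    for z in (.2,.3,.4,.5,.6):
      m=ok&(abs(X-x)<.025)&(abs(Z-z)<.05); r.append(round(float(np.percentile(Y[m],99)),3) if m.sum()>5 else None)
    print(n,round(x,2),r)
print(pt('side0',382,294,.095), pt('side0',381,295))
E
```

```text
top0 0.35 [-0.362, -0.454, -0.444, -0.437, None]
top0 0.4 [-0.362, None, -0.443, -0.409, -0.409]
top0 0.45 [-0.363, None, -0.442, -0.417, -0.417]
top0 0.5 [-0.403, -0.453, -0.433, -0.328, -0.324]
top0 0.55 [-0.439, -0.46, -0.44, -0.315, -0.321]
top0 0.6 [-0.463, None, None, -0.311, -0.333]
top0 0.65 [None, -0.414, -0.345, -0.32, -0.343]
top0 0.7 [None, None, None, None, None]
side0 0.35 [-0.364, -0.46, -0.46, -0.527, None]
side0 0.4 [-0.363, None, None, -0.527, None]
side0 0.45 [-0.363, None, -0.508, -0.564, None]
side0 0.5 [-0.447, -0.487, -0.497, None, None]
side0 0.55 [-0.501, None, None, None, None]
side0 0.6 [-0.495, None, None, None, None]
side0 0.65 [-0.534, None, None, None, None]
side0 0.7 [None, None, None, None, None]
[ 0.5238 -0.209   0.095 ] [ 0.5212 -0.2091  0.0935]
```

```bash
python3 -m handwheel '[[0.087,0,0,-0.06,0,0,0],[0.087,0,0,-0.06,0,0,0],[0.087,-0.028,-0.032,0,0,0,0],[0.087,-0.028,-0.032,0,0,0,0],[0.087,-0.028,-0.032,0,0,0,0],[0.087,-0.028,-0.032,0,0,0,0],[0.087,-0.028,-0.032,0,0,0,0],[0.087,-0.028,-0.032,0,0,0,0],[0.087,-0.028,-0.032,0,0,0,0],[0.087,-0.028,-0.032,0,0,0,0],[0.087,-0.028,-0.032,0,0,0,0],[0.087,-0.028,-0.032,0,0,0,0]]' 30
python3 -m handwheel '[[0.087,-0.028,-0.032,0,0,0,0],[0.087,-0.028,-0.032,0,0,0,0],[0.087,-0.028,-0.032,0,0,0,0],[0.087,-0.028,-0.032,0,0,0,0],[0.087,-0.028,-0.032,0,0,0,0],[0.087,-0.028,-0.032,0,0,0,0],[0.087,-0.028,-0.032,0,0,0,0],[0.087,-0.028,-0.032,0,0,0,0],[0.087,-0.028,-0.032,0,0,0,0],[0.087,0,0,0,0,0,0],[0.087,0,0,0,0,0,0]]'
python3 -c "from h import *; st(); snap('wrist','w1')"
```

```text
time: 1.6
position: [0.3855, 0.1954, 0.3423]
tool_rot: [-0.616, -3.08, 0.0]
ft_force: [-0.4, 0.3, 0.3]
grip_width: 1.002
grip_force: 0.0
time: 2.98
position: [0.5071, -0.1651, 0.3421]
tool_rot: [-0.615, -3.08, -0.001]
ft_force: [0.7, 0.1, 0.1]
grip_width: 0.998
grip_force: 0.0
t 2.98 pos [ 0.5071 -0.1651  0.3421] rv [-6.15e-01 -3.08e+00 -1.00e-03] F [0.7 0.1 0.1] gw 0.998 gf 0.0
tool axes cols
 [[-0.923  0.384 -0.001]
 [ 0.384  0.923  0.001]
 [ 0.001  0.    -1.   ]] q [-0.51  0.03  0.8   1.56 -0.02  1.56  1.47]
```

View pics/w1.png

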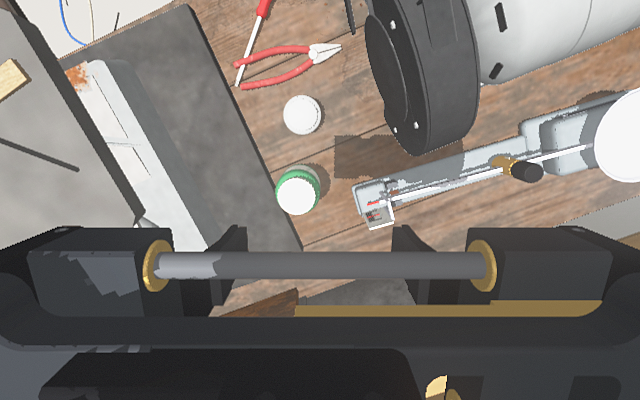

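Wrist view: jar cap centre (298,196), tin (302,115), poise head (524,171), scale plate (374,212).

```bash
python3 - <<'E'
from h import *
j=pt('w1',298,196,.095);print(j,pt('w1',298,196),'tin',pt('w1',302,113,.035),'head',pt('w1',526,171,.122))
s=ctrl.get_state();R=Ro.from_rotvec(s['tool_rot']).as_matrix()
for x in (j,np.array([.5235,-.2105,0])): x=x.copy();x[2]=.042; print(R.T@(x-s['position']))
E
```

```text
[ 0.527  -0.2077  0.095 ] [ 0.5273 -0.2079  0.0936] tin [ 0.4198 -0.1586  0.035 ] head [0.6066 0.0913 0.122 ]
[-0.03511657 -0.03248197  0.30015705]
[-0.0329562  -0.03640916  0.3001568 ]
```

```bash
python3 -m handwheel '[[0.087,-0.017,-0.017,0.03,0,0,0],[0.087,-0.017,-0.0175,0.03,0,0,0],[0.087,0,0,0.04,0,0,0],[0.087,0,0,0.04,0,0,0],[0.087,0,0,0.03,0,0,0],[0.087,0,0,0.03,0,0,0],[0.087,0,0,0.025,0,0,0],[0.087,0,0,0.025,0,0,0],[0.087,0,0,0.02,0,0,0],[0.087,0,0,0.02,0,0,0],[0.087,0,0,0.01,0,0,0],[0.087,0,0,0,0,0,0]]'
python3 -c "from h import *; st(); snap('wrist','w2')"
```

```text
time: 4.53
position: [0.525, -0.2106, 0.042]
tool_rot: [-0.616, -3.079, 0.0]
ft_force: [0.8, -0.2, -0.3]
grip_width: 1.001
grip_force: 0.0
t 4.53 pos [ 0.525  -0.2106  0.042 ] rv [-0.616 -3.079  0.   ] F [ 0.8 -0.2 -0.3] gw 1.001 gf 0.0
tool axes cols
 [[-0.923  0.385 -0.001]
 [ 0.385  0.923  0.   ]
 [ 0.001 -0.    -1.   ]] q [-0.32  0.38  0.78  1.88 -0.32  1.01  1.77]
```

```bash
python3 -m handwheel '[[0.06,0,0,0,0,0,0],[0.06,0,0,0,0,0,0],[0.06,0,0,0,0,0,0],[0.06,0,0,0,0,0,0],[0.06,0,0,0,0,0,0],[0.06,0,0,0,0,0,0],[0.06,0,0,0,0,0,0],[0.06,0,0,-0.01,0,0,0],[0.06,0,0,-0.02,0,0,0],[0.06,0,0,-0.03,0,0,0],[0.06,0,0,0,0,0,0],[0.06,0,0,0,0,0,0]]' 25
python3 -c "from h import *; st(); snap('wrist','w3')"
```

```text
time: 6.08
position: [0.5248, -0.2104, 0.102]
tool_rot: [-0.616, -3.08, -0.001]
ft_force: [-0.1, -0.1, -4.6]
grip_width: 0.804
grip_force: 25.0
t 6.08 pos [ 0.5248 -0.2104  0.102 ] rv [-6.16e-01 -3.08e+00 -1.00e-03] F [-0.1 -0.1 -4.6] gw 0.804 gf 24.998593260897906
tool axes cols
 [[-0.923  0.384 -0.001]
 [ 0.384  0.923  0.001]
 [ 0.001  0.    -1.   ]] q [-0.37  0.3   0.82  1.83 -0.24  1.11  1.72]
```

View pics/w3.png

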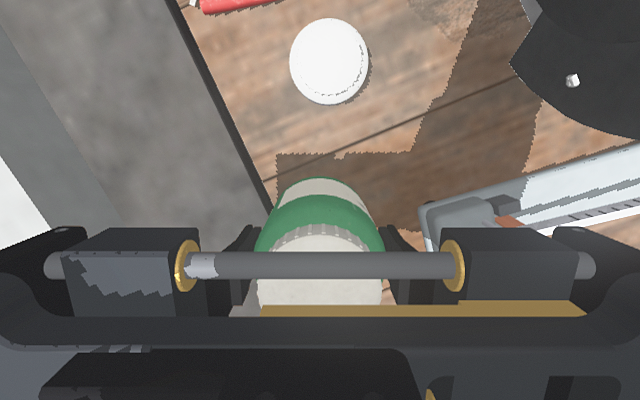

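The jar is held upright at a 70 mm opening and lifted clear of the bench (about 0.46 kg). Next I carry it to above the pan.

```bash
python3 -m handwheel '[[0.06,0,0,-0.03,0,0,0],[0.06,0,0,-0.05,0,0,0],[0.06,0,0,-0.05,0,0,0],[0.06,0,0,-0.05,0,0,0],[0.06,0,0,-0.04,0,0,0],[0.06,0,0,-0.02,0,0,0],[0.06,0.003,0.017,0,0,0,0],[0.06,0.006,0.033,0,0,0,0],[0.06,0.0075,0.041,0,0,0,0],[0.06,0.0075,0.041,0,0,0,0],[0.06,0.0075,0.041,0,0,0,0],[0.06,0.0075,0.041,0,0,0,0]]'
python3 -m handwheel '[[0.06,0.0075,0.041,0,0,0,0],[0.06,0.0075,0.041,0,0,0,0],[0.06,0.0075,0.041,0,0,0,0],[0.06,0.0075,0.041,0,0,0,0],[0.06,0.0075,0.041,0,0,0,0],[0.06,0.006,0.033,0,0,0,0],[0.06,0.005,0.027,0,0,0,0],[0.06,0,0,0,0,0,0],[0.06,0,0,0,0,0,0]]'
python3 - <<'E'
from h import *
s=st();R=Ro.from_rotvec(s['tool_rot']).as_matrix();print(R.T@(np.array([.628,.2656,.094+.042])-s['position']))
snap('wrist','w4')
E
```

```text
time: 7.62
position: [0.5708, 0.005, 0.3398]
tool_rot: [-0.613, -3.077, 0.001]
ft_force: [0.0, -0.1, -4.7]
grip_width: 0.799
grip_force: 25.0
time: 8.75
position: [0.6279, 0.2652, 0.3402]
tool_rot: [-0.615, -3.078, 0.004]
ft_force: [0.6, 0.4, -4.6]
grip_width: 0.801
grip_force: 25.0
t 8.75 pos [0.6279 0.2652 0.3402] rv [-0.615 -3.078  0.004] F [ 0.6  0.4 -4.6] gw 0.801 gf 24.996953179906996
tool axes cols
 [[-0.923  0.384 -0.003]
 [ 0.384  0.923 -0.002]
 [ 0.002 -0.003 -1.   ]] q [-0.84  0.41  0.59  1.17 -0.22  1.63  0.88]
[-0.00036773  0.00105611  0.20419188]
```

View pics/w4.png

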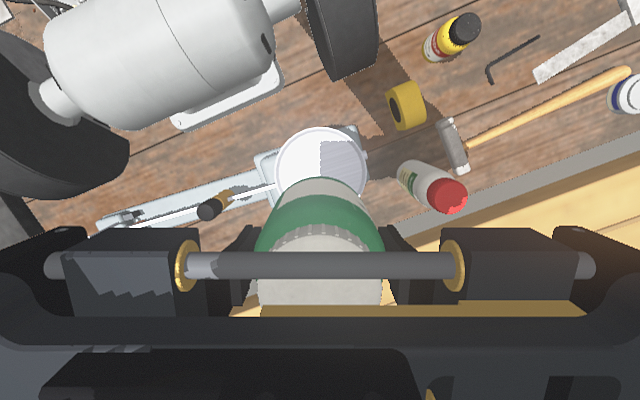

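Held jar above pan; pan ellipse spans columns 275–368, top row 127, centre near (321,166); oil bottle cap (447,195).

```bash
python3 - <<'E'
from h import *
l,r,t=pt('w4',275,166,.099),pt('w4',368,166,.099),pt('w4',321.5,127,.099)
print(l,r,(l+r)/2,'diam',np.linalg.norm(r-l),'top->centre',t, 'dist',np.linalg.norm(t-(l+r)/2))
R=Ro.from_rotvec([-.616,-3.08,0]).as_matrix()
for q in(l,r,t): print(R.T@(q-[.6279,.2652,.099]))
print('bottle cap',pt('w4',447,195,.16))
E
```

```text
[0.5939 0.2106 0.099 ] [0.6439 0.3309 0.099 ] [0.6189  0.27075 0.099  ] diam 0.13027697417425693 top->centre [0.5699 0.2911 0.099 ] dist 0.05305772799508101
[ 1.03846114e-02 -6.34769223e-02  1.35028840e-05]
[ 1.05000005e-02  6.67999999e-02 -1.67323433e-06]
[6.34999892e-02 1.60000216e-03 3.69632674e-05]
bottle cap [0.7018 0.4017 0.16  ]
```

```bash
python3 -m handwheel '[[0.06,0.001,0.001,0.02,0,0,0],[0.06,0,0,0.03,0,0,0],[0.06,0,0,0.03,0,0,0],[0.06,0,0,0.03,0,0,0],[0.06,0,0,0.025,0,0,0],[0.06,0,0,0.02,0,0,0],[0.06,0,0,0.015,0,0,0],[0.06,0,0,0.01,0,0,0],[0.06,0,0,0.01,0,0,0],[0.06,0,0,0.004,0,0,0],[0.06,0,0,0,0,0,0],[0.06,0,0,0,0,0,0]]'
python3 -m handwheel '[[0.06,0,0,0.002,0,0,0],[0.06,0,0,0.002,0,0,0],[0.06,0,0,0,0,0,0]]'
python3 -m handwheel '[[0.06,0,0,0.002,0,0,0],[0.06,0,0,0.002,0,0,0],[0.06,0,0,0,0,0,0]]'
```

```text
time: 10.3
position: [0.6287, 0.2665, 0.1492]
tool_rot: [0.616, 3.08, 0.001]
ft_force: [0.6, 0.2, -4.8]
grip_width: 0.801
grip_force: 25.0
time: 10.68
position: [0.6281, 0.2663, 0.1443]
tool_rot: [-0.616, -3.08, 0.0]
ft_force: [-0.7, -0.2, -4.3]
grip_width: 0.797
grip_force: 25.0
time: 11.05
position: [0.6281, 0.2663, 0.1403]
tool_rot: [-0.616, -3.08, 0.0]
ft_force: [0.2, -0.7, -4.4]
grip_width: 0.8
grip_force: 25.0
```

```bash
for i in 1; do :; done; python3 -m handwheel '[[0.06,0,0,0.0015,0,0,0],[0.06,0,0,0.0015,0,0,0],[0.06,0,0,0,0,0,0]]'
python3 -m handwheel '[[0.06,0,0,0.0015,0,0,0],[0.06,0,0,0.0015,0,0,0],[0.06,0,0,0,0,0,0]]'
python3 -m handwheel '[[0.06,0,0,0.0015,0,0,0],[0.06,0,0,0.0015,0,0,0],[0.06,0,0,0,0,0,0]]'
```

```text
time: 11.42
position: [0.6282, 0.2663, 0.1374]
tool_rot: [-0.616, -3.08, 0.0]
ft_force: [-0.5, 0.5, -4.5]
grip_width: 0.8
grip_force: 25.0
time: 11.8
position: [0.6284, 0.2664, 0.1346]
tool_rot: [0.616, 3.08, 0.0]
ft_force: [-0.3, 0.5, -2.9]
grip_width: 0.802
grip_force: 25.0
time: 12.18
position: [0.6284, 0.2664, 0.1315]
tool_rot: [0.616, 3.08, 0.0]
ft_force: [0.3, 0.4, -2.0]
grip_width: 0.799
grip_force: 25.0
```

```bash
python3 -m handwheel '[[0.06,0,0,0.001,0,0,0],[0.06,0,0,0.001,0,0,0],[0.06,0,0,0,0,0,0]]'
python3 -m handwheel '[[0.06,0,0,0.001,0,0,0],[0.06,0,0,0,0,0,0]]'
```

```text
time: 12.55
position: [0.6284, 0.2664, 0.1297]
tool_rot: [0.616, 3.08, 0.0]
ft_force: [0.2, -0.3, -3.7]
grip_width: 0.799
grip_force: 25.0
time: 12.8
position: [0.6285, 0.2664, 0.1296]
tool_rot: [0.616, 3.08, 0.001]
ft_force: [-2.4, -1.1, 4.4]
grip_width: 0.806
grip_force: 25.0
```

```bash
python3 -m handwheel '[[0.06,0,0,-0.0008,0,0,0],[0.06,0,0,0,0,0,0]]'
python3 -m handwheel '[[0.075,0,0,0,0,0,0],[0.08,0,0,0,0,0,0],[0.087,0,0,0,0,0,0],[0.087,0,0,0,0,0,0],[0.087,0,0,0,0,0,0],[0.087,0,0,0,0,0,0]]'
python3 -c "from h import *; st(); snap('wrist','w5');snap('side','s5')"
```

```text
time: 13.05
position: [0.6284, 0.2664, 0.1296]
tool_rot: [0.616, 3.08, 0.0]
ft_force: [-0.9, -0.9, 2.1]
grip_width: 0.798
grip_force: 25.0
time: 13.8
position: [0.6283, 0.2664, 0.1294]
tool_rot: [0.616, 3.081, 0.0]
ft_force: [-0.1, -0.6, 0.2]
grip_width: 0.993
grip_force: 0.0
t 13.8 pos [0.6283 0.2664 0.1294] rv [0.616 3.081 0.   ] F [-0.1 -0.6  0.2] gw 0.993 gf 0.0
tool axes cols
 [[-0.923  0.385  0.   ]
 [ 0.385  0.923  0.   ]
 [-0.     0.    -1.   ]] q [-0.85  0.48  0.56  1.49 -0.26  1.24  0.92]
```

Released. Rise, move above the poise, and turn tool y along the beam.

```bash
python3 -m handwheel '[[0.087,0,0,-0.01,0,0,0],[0.087,0,0,-0.02,0,0,0],[0.087,0,0,-0.03,0,0,0],[0.087,0,0,-0.04,0,0,0],[0.087,0,0,-0.04,0,0,0],[0.087,-0.0115,-0.04,0,0,0,0],[0.087,-0.0115,-0.04,0,0,0,0],[0.087,-0.0115,-0.04,0,0,0,0],[0.087,-0.011,-0.041,0,0,0,0],[0.087,0,0,0,0,0,-8.3],[0.087,0,0,0,0,0,-8.3],[0.087,0,0,0,0,0,0]]'
python3 - <<'E'
from h import *
st(); snap('wrist','w6');snap('side','s6');snap('top','t6')
a=cv2.imread('pics/w6.png'); b=cv2.imread('pics/s6.png')[130:300,250:410]
b=cv2.resize(b,None,fx=2.35,fy=2.35,interpolation=3); a=cv2.resize(a[:300,100:540],(440,300))
c=np.zeros((400,816,3),np.uint8); c[:300,:440]=a; c[:399,440:440+376]=b[:399]; cv2.imwrite('pics/v6.png',c[:,:800])
E
```

```text
time: 15.4
position: [0.6088, 0.0999, 0.2711]
tool_rot: [0.168, 3.135, 0.002]
ft_force: [-0.4, -0.1, 0.3]
grip_width: 0.998
grip_force: 0.0
t 15.4 pos [0.6088 0.0999 0.2711] rv [1.680e-01 3.135e+00 2.000e-03] F [-0.4 -0.1  0.3] gw 0.998 gf 0.0
tool axes cols
 [[-0.994  0.107  0.002]
 [ 0.107  0.994  0.001]
 [-0.002  0.001 -1.   ]] q [-0.71  0.26  0.62  1.49 -0.15  1.44  1.37]
```

View pics/v6.png

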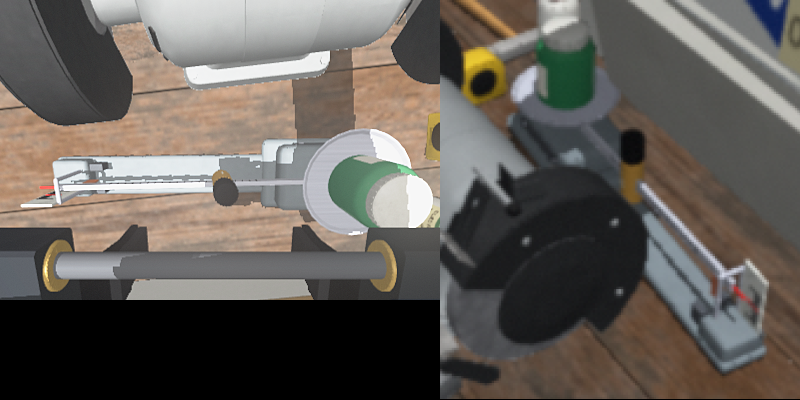

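Jar stands upright in the middle of the pan, pan is down and the pointer high. Poise head in the wrist picture at (326,191) full-frame; pan centre about (457,180).

```bash
python3 - <<'E'
from h import *
print(pt('w6',327,190), pt('w6',327,192,.135),pt('w6',327,192,.128),'jar cap',pt('w6',500,199),'side head',pt('s6',(632-440)/2.35+250,133/2.35+130,.135))
D=np.load('pics/w6.npz')['d']; print(np.round(D[184:200:3,316:338:3],3))
E
```

```text
[0.6093 0.108  0.1353] [0.6115 0.1078 0.135 ] [0.6133 0.1078 0.128 ] jar cap [0.6235 0.2627 0.1804] side head [0.6146 0.108  0.135 ]
[[0.318 0.307 0.304 0.305 0.304 0.305 0.309 0.359]
 [0.306 0.304 0.306 0.305 0.304 0.305 0.307 0.308]
 [0.305 0.304 0.306 0.304 0.306 0.305 0.306 0.307]
 [0.305 0.305 0.308 0.308 0.307 0.308 0.307 0.307]
 [0.307 0.306 0.307 0.307 0.307 0.31  0.308 0.309]
 [0.307 0.308 0.307 0.308 0.309 0.309 0.309 0.313]]
```

```bash
python3 -m handwheel '[[0.05,-0.0015,0.0068,0,0,0,0],[0.05,0,0,0.01,0,0,0],[0.05,0,0,0.02,0,0,0],[0.05,0,0,0.03,0,0,0],[0.05,0,0,0.02,0,0,0],[0.05,0,0,0.015,0,0,0],[0.05,0,0,0,0,0,0]]' 3
python3 -m handwheel '[[0.05,0,0,0.02,0,0,0],[0.05,0,0,0.02,0,0,0],[0.05,0,0,0.02,0,0,0],[0.05,0,0,0.011,0,0,0],[0.05,0,0,0,0,0,0],[0.05,0,0,0,0,0,0]]'
python3 -c "from h import *; st();snap('wrist','w7')"
```

```text
time: 16.42
position: [0.61, 0.1068, 0.1732]
tool_rot: [-0.165, -3.135, 0.001]
ft_force: [-1.3, -0.4, 0.1]
grip_width: 0.575
grip_force: 0.0
time: 17.18
position: [0.6111, 0.1068, 0.1039]
tool_rot: [0.165, 3.136, 0.0]
ft_force: [0.6, 0.6, -0.8]
grip_width: 0.573
grip_force: 0.0
t 17.18 pos [0.6111 0.1068 0.1039] rv [0.165 3.136 0.   ] F [ 0.6  0.6 -0.8] gw 0.573 gf 0.0
tool axes cols
 [[-0.994  0.105  0.001]
 [ 0.105  0.994  0.   ]
 [-0.001  0.    -1.   ]] q [-0.69  0.38  0.58  1.69 -0.23  1.14  1.42]
```

View pics/w7.png

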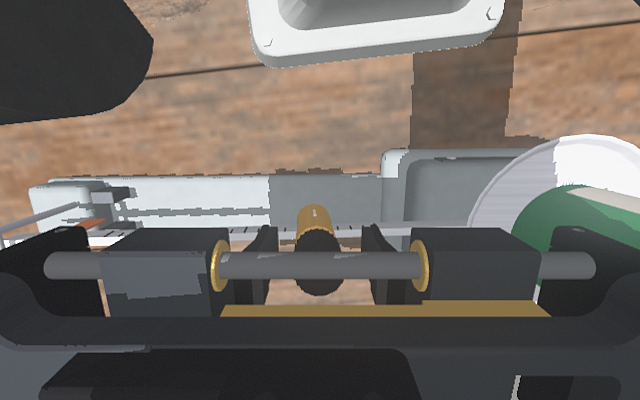

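Poise (column 320) sits centred between the open pads (270 and 370). Now I nudge it outward.

```bash
python3 -m handwheel '[[0.05,0,-0.004,0,0,0,0],[0.05,0,-0.004,0,0,0,0],[0.05,0,-0.0025,0,0,0,0],[0.05,0,-0.002,0,0,0,0],[0.05,0,-0.002,0,0,0,0],[0.05,0,-0.003,0,0,0,0],[0.05,0,-0.004,0,0,0,0],[0.05,0,-0.004,0,0,0,0],[0.05,0,-0.004,0,0,0,0],[0.05,0,-0.004,0,0,0,0]]'
python3 -m handwheel '[[0.05,0,-0.004,0,0,0,0],[0.05,0,-0.004,0,0,0,0],[0.05,0,-0.004,0,0,0,0],[0.05,0,-0.004,0,0,0,0],[0.05,0,-0.004,0,0,0,0],[0.05,0,-0.004,0,0,0,0],[0.05,0,-0.004,0,0,0,0],[0.05,0,-0.004,0,0,0,0],[0.05,0,-0.004,0,0,0,0],[0.05,0,-0.004,0,0,0,0]]'
python3 -c "from h import *; st();snap('wrist','w8')"
```

```text
time: 18.48
position: [0.6072, 0.0732, 0.1034]
tool_rot: [0.165, 3.137, 0.0]
ft_force: [1.8, 4.0, -0.6]
grip_width: 0.576
grip_force: 2.0
time: 19.73
position: [0.6028, 0.0335, 0.1034]
tool_rot: [0.165, 3.137, 0.0]
ft_force: [3.5, 3.3, -0.7]
grip_width: 0.579
grip_force: 2.0
t 19.73 pos [0.6028 0.0335 0.1034] rv [0.165 3.137 0.   ] F [ 3.5  3.3 -0.7] gw 0.579 gf 1.995022720657289
tool axes cols
 [[-0.994  0.105  0.   ]
 [ 0.105  0.994  0.   ]
 [-0.     0.    -1.   ]] q [-0.61  0.35  0.61  1.73 -0.22  1.13  1.54]
```

```bash
python3 -m handwheel '[[0.05,0,0.006,0,0,0,0],[0.05,0,0.006,0,0,0,0],[0.05,0,0,0,0,0,0],[0.05,0,0,0,0,0,0],[0.05,0,0,0,0,0,0],[0.05,0,0,0,0,0,0],[0.05,0,0,0,0,0,0],[0.05,0,0,0,0,0,0]]'
python3 - <<'E'
from h import *
st();snap('wrist','w9');snap('side','s9');snap('top','t9')
a=cv2.imread('pics/w9.png')[130:330,0:400]; a=cv2.resize(a,(400,200))
b=cv2.imread('pics/s9.png')[230:290,340:400];b=cv2.resize(b,(360,360),interpolation=3)
t=cv2.imread('pics/t9.png')[140:240,270:450];t=cv2.resize(t,(400,222),interpolation=3)
c=np.zeros((430,770,3),np.uint8);c[:200,:400]=a;c[205:427,:400]=t;c[:360,405:765]=b;cv2.imwrite('pics/v9.png',c)
E
```

```text
time: 20.78
position: [0.6042, 0.0456, 0.1034]
tool_rot: [0.165, 3.137, 0.0]
ft_force: [1.1, -0.1, -0.1]
grip_width: 0.576
grip_force: 0.0
t 20.77 pos [0.6042 0.0456 0.1034] rv [0.165 3.137 0.   ] F [ 1.1 -0.1 -0.1] gw 0.576 gf 0.0
tool axes cols
 [[-0.994  0.105  0.   ]
 [ 0.105  0.994  0.   ]
 [-0.     0.    -1.   ]] q [-0.62  0.35  0.61  1.73 -0.22  1.13  1.52]
```

View pics/v9.png

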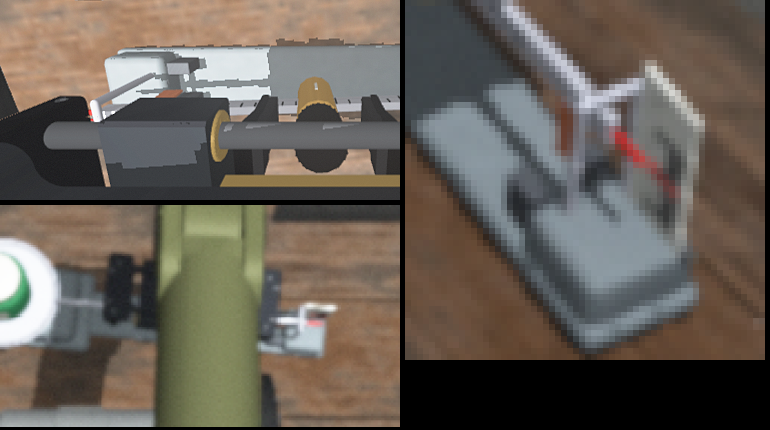

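Pointer in the side crop is still red at about (650,155), high; the poise hangs free of both pads. I'll calibrate the tilt from red pixels at the two known stops.

```bash
cat > red.py <<'E'
from h import *
def red(f):
    p=cv2.imread('pics/%s.png'%f).astype(int)[230:290,340:400]; m=(p[...,2]-np.maximum(p[...,0],p[...,1]))
    m=np.where(m>60,m,0); v,u=np.nonzero(m); w=m[v,u]
    print(f,len(v),'cent',np.round([340+np.average(u,weights=w),230+np.average(v,weights=w)],2),'u',340+u.min(),340+u.max(),'v',230+v.min(),230+v.max())
E
python3 - <<'E'
from red import *
for f in('side0','s5','s6','s9'): red(f)
P=[cv2.resize(cv2.imread('pics/%s.png'%f)[245:275,355:395],(400,300),interpolation=cv2.INTER_NEAREST) for f in('side0','s9')]
cv2.imwrite('pics/v10.png',np.hstack(P))
D=np.load('pics/w9.npz')['d']
a=np.load('pics/w9.npz')
for v in range(262,306,4): print(v,[tuple(pt('w9',u,v)[1:]) for u in (316,322)])
E
```

```text
side0 12 cent [375.33 265.22] u 373 377 v 263 268
s5 16 cent [377.27 254.37] u 375 381 v 252 257
s6 14 cent [376.99 254.14] u 375 379 v 252 257
s9 15 cent [377.12 254.26] u 375 380 v 252 257
262 [(np.float64(0.0479), np.float64(0.1893)), (np.float64(0.0496), np.float64(0.1902))]
266 [(np.float64(0.0478), np.float64(0.1909)), (np.float64(0.0495), np.float64(0.1907))]
270 [(np.float64(0.0477), np.float64(0.1907)), (np.float64(0.0494), np.float64(0.1911))]
274 [(np.float64(0.0475), np.float64(0.1909)), (np.float64(0.0493), np.float64(0.1913))]
278 [(np.float64(0.0473), np.float64(0.1891)), (np.float64(0.0491), np.float64(0.1895))]
282 [(np.float64(0.0433), np.float64(0.1394)), (np.float64(0.0462), np.float64(0.139))]
286 [(np.float64(0.0432), np.float64(0.1403)), (np.float64(0.046), np.float64(0.1394))]
290 [(np.float64(0.0429), np.float64(0.1395)), (np.float64(0.0458), np.float64(0.1392))]
294 [(np.float64(0.0426), np.float64(0.1385)), (np.float64(0.0456), np.float64(0.1397))]
298 [(np.float64(0.0424), np.float64(0.14)), (np.float64(0.0454), np.float64(0.1398))]
302 [(np.float64(0.0422), np.float64(0.1396)), (np.float64(0.0364), np.float64(0.0003))]
```

View pics/v10.png

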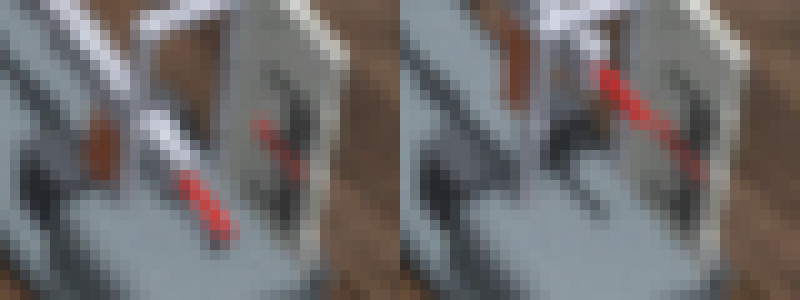

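Left (start, tilt −0.06): pointer centroid row 265.2. Right (now, +0.06): row 254.3. So level is row 259.75, tilt = (259.75 − row)/90.8. Next, nudge 20 mm.

```bash
python3 -m handwheel '[[0.05,0,-0.005,0,0,0,0],[0.05,0,-0.004,0,0,0,0],[0.05,0,-0.002,0,0,0,0],[0.05,0,-0.002,0,0,0,0],[0.05,0,-0.003,0,0,0,0],[0.05,0,-0.004,0,0,0,0],[0.05,0,-0.004,0,0,0,0],[0.05,0,-0.004,0,0,0,0],[0.05,0,-0.004,0,0,0,0]]'
python3 -m handwheel '[[0.05,0,0.005,0,0,0,0],[0.05,0,0.005,0,0,0,0],[0.05,0,0,0,0,0,0],[0.05,0,0,0,0,0,0],[0.05,0,0,0,0,0,0],[0.05,0,0,0,0,0,0],[0.05,0,0,0,0,0,0],[0.05,0,0,0,0,0,0],[0.05,0,0,0,0,0,0],[0.05,0,0,0,0,0,0],[0.05,0,0,0,0,0,0]]'
python3 -c "
from red import *
s=ctrl.get_state();print(s['position'],s['ft_force']);snap('side','s11');red('s11');snap('wrist','w11');print(pt('w11',319,290))"
```

```text
time: 22.05
position: [0.6009, 0.0136, 0.1034]
tool_rot: [0.165, 3.137, 0.0]
ft_force: [1.7, 4.4, -1.7]
grip_width: 0.576
grip_force: 1.9
time: 23.42
position: [0.6019, 0.0238, 0.1034]
tool_rot: [0.165, 3.137, 0.0]
ft_force: [0.0, 0.0, 0.4]
grip_width: 0.574
grip_force: 0.0
[0.60185407 0.02379212 0.10337872] [0.04334226 0.02199498 0.38566266]
s11 18 cent [376.98 254.94] u 374 381 v 252 258
[0.6112 0.0225 0.1389]
```

```bash
python3 -m handwheel '[[0.05,0,-0.004,0,0,0,0],[0.05,0,-0.003,0,0,0,0],[0.05,0,-0.002,0,0,0,0],[0.05,0,-0.002,0,0,0,0],[0.05,0,-0.003,0,0,0,0],[0.05,0,-0.003,0,0,0,0],[0.05,0,-0.003,0,0,0,0],[0.05,0,-0.002,0,0,0,0],[0.05,0,0,0,0,0,0]]'
python3 -m handwheel '[[0.05,0,0.005,0,0,0,0],[0.05,0,0.005,0,0,0,0],[0.05,0,0,0,0,0,0],[0.05,0,0,0,0,0,0],[0.05,0,0,0,0,0,0],[0.05,0,0,0,0,0,0],[0.05,0,0,0,0,0,0],[0.05,0,0,0,0,0,0],[0.05,0,0,0,0,0,0],[0.05,0,0,0,0,0,0],[0.05,0,0,0,0,0,0]]'
python3 -c "
from red import *
s=ctrl.get_state();print(s['position'],s['ft_force']);snap('side','s12');red('s12');snap('wrist','w12');print(pt('w12',319,290))"
```

```text
time: 24.65
position: [0.5995, 0.0012, 0.1034]
tool_rot: [0.166, 3.137, -0.001]
ft_force: [1.7, 1.6, -0.7]
grip_width: 0.574
grip_force: 1.0
time: 26.02
position: [0.6006, 0.0119, 0.1034]
tool_rot: [0.165, 3.137, 0.0]
ft_force: [0.1, 0.0, -0.0]
grip_width: 0.578
grip_force: 0.0
[0.60060406 0.01190359 0.10340291] [ 0.10951753  0.02222822 -0.00668813]
s12 13 cent [375.94 259.09] u 374 378 v 257 262
[0.6151 0.01   0.1308]
```

Tilt ≈ +0.005 by both measures, well inside ±0.016. I'll lift out and verify.

```bash
python3 -m handwheel '[[0.05,0,0,-0.01,0,0,0],[0.05,0,0,-0.02,0,0,0],[0.05,0,0,-0.03,0,0,0],[0.05,0,0,-0.04,0,0,0],[0.05,0,0,-0.04,0,0,0],[0.05,0,0,0,0,0,0],[0.05,0,0,0,0,0,0],[0.05,0,0,0,0,0,0],[0.05,0,0,0,0,0,0],[0.05,0,0,0,0,0,0],[0.05,0,0,0,0,0,0]]'
python3 - <<'E'
from red import *
for k in('s13','s14'): snap('side',k);red(k)
snap('wrist','w13')
P=[cv2.resize(cv2.imread('pics/s14.png')[245:275,355:395],(400,300),interpolation=cv2.INTER_NEAREST),cv2.resize(cv2.imread('pics/w13.png')[:300],(400,188))]
c=np.zeros((300,800,3),np.uint8);c[:,:400]=P[0];c[:188,400:]=P[1];cv2.imwrite('pics/v13.png',c)
E
```

```text
time: 27.5
position: [0.6005, 0.0118, 0.2431]
tool_rot: [-0.165, -3.137, 0.0]
ft_force: [-0.7, -0.6, -0.3]
grip_width: 0.573
grip_force: 0.0
s13 14 cent [376.06 259.17] u 374 378 v 257 262
s14 14 cent [376.06 259.17] u 374 378 v 257 262
```

View pics/v13.png

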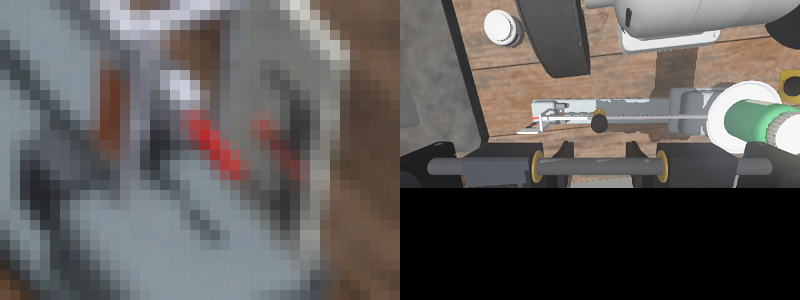

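The pointer is steady at row 259.17 (level is 259.75, so tilt is about +0.006). The jar is upright on the pan and the gripper is clear, so I'm handing in.

```bash
python3 -c "from bench import ctrl; print(ctrl.close_job())"
```

```text
the job is handed in; nothing more can be done
None
```

I handed the job in at about 28 s: the jar stands upright in the middle of the pan, and the untouched beam floats within about 0.006 rad of level (limit 0.016). No bystander was touched; the hand-in call gave no verdict.

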